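Clamp a circuit module in a quick-release vise

ROBOT

A 6-joint arm with a two-finger parallel gripper is mounted at the origin on the work surface. World frame = base frame: x ahead of the robot, y to its left, z up, the work surface at z = 0. Lengths are in m, angles in rad, forces in N, time in s.
With the tool pointing down it reaches from about 0.25 to 0.775 m from the base axis. Payload 8.9 kg.
Tool frame: the origin (TCP) lies at the very end of the fingers, on their centre line; the grasp point (between the pads) lies 19 mm behind it; z points along the fingers, y is the line along which they close (so a half turn about z gives the same grasp; the last joint's range is limited). The gripper opens to 85 mm and grips with 20 to 120 N. Pads are 22 mm wide; open, the fingers measure 114 mm over their backs; the gripper's body (76 mm by 85 mm) begins 54 mm behind the grasp point. The pads swing forward as they close: fully open they stand 13 mm farther back than shut.
Start: joints at [1.178, 0.291, -0.153, 1.127, 0, 1.431], TCP at [0.132, 0.508, 0.231] pointing down, gripper open.
Joint ranges: [-2.52, 2.52], [-0.91, 1.74], [-1.3, 1.37], [-1.96, 2.02], [-1.52, 1.47], [-3.14, 3.14]. Speed limits (rad/s): [2.22, 2.22, 2.79, 3.14, 3.14, 3.14].

INTERFACE

Orientations are given as a unit quaternion [w, x, y, z].
In Python, from workcell import * gives the robot as it stands.
- The arm moves only by the tool apply_moves, never from a script. Its argument "plan" is a list that holds one entry, the list of rows, each a list of 5 numbers: the opening, from 0 (shut) to 1 (fully open), then the shift along the tool's x, y, z in mm, then the turn about the tool's z in degrees. In form: [[[fingers, tx, ty, tz, roll], ...]]. A call has 1 to 20 rows; each row is the pose to reach, as a shift and turn from the pose commanded when the call began, along the tool's axes at that moment; what a row does not reach only later rows make up. A row lasts 1/12 s, in which the tool goes at most 41.7 mm and 7.16 degrees, less where a joint would pass 70% of its speed; a pose out of reach is approached as far as the arm can. A call with a gripper value outside its range is refused whole. The fingers move at their own pace and stop on an object; the grip force is fixed at half the most. Time passes only in rows, so rows that repeat a pose let the fingers close. It gives the time, the measured TCP pose, the force, the opening and the grip force at its end, in the units of the state.
- sense(): the state, without advancing time (a new reading comes with each control period).
- capture(name): name is "side" or "top" or "wrist"; returns the picture (420x560x3 uint8, blue, green, red); there is no depth.
- camera_params(name): a dict with "fx", "fy", "cx", "cy" (pixels), "D" ([k1, k2, p1, p2, k3] as OpenCV has them; the pictures are not rectified), "R" (3x3) and "t" (3): a world point X has camera coordinates R X + t. Camera axes: x right, y down, z forward; pixel columns grow to the right and rows downward; lengths in m; the calibration is good to about 2 mm. A picture is of the moment at which its call begins: read the wrist's pose just before it. camera_params takes no time and is no camera call; for the wrist camera it gives the pose at the moment of the call.
- hand_in(): hands the job in; it is judged then, once.
The state is a dict: "time": time; "q": joint angles; "qd": joint speeds; "joint_torque": joint torques, N m; "ee_pos": TCP position; "ee_rot": TCP orientation; "ft_force": force on the tool from outside, world axes, zero at the start; "ft_torque": the same for the moment, N m; "finger_gap": finger opening in m; "finger_force": force on a finger pad.
Only numpy, scipy, OpenCV 4.12 (cv2) and the standard library are available. Lean on these libraries where they do the work, as an engineer would, in place of code of your own. Each camera call takes 0.05 s, during which the arm holds its last target. There are 200 camera calls.

TASK

Clamp the module with the gold circuit face in the quick-release vise, ready for the microscope: stand it on the vise's bed in the middle of the jaws, gold face up and long sides to the jaws, and let go of it. Then squeeze the red release lever against the black post to free the jaw, slide the jaw up until the module is snug between both jaws, let the lever spring right back, and turn the crank clockwise (seen from the crank's end) until the module is held really tight. Leave the other modules and the things on the bench where they are.

Things in the scene. Friction and masses are not known exactly. Their poses are not given: they have to be found in the camera images.
- vise: Blue-grey quick-release vise bolted to the bench. Origin on the bench top; x is the slide direction, from the crank (-x end) to the fixed jaw, y across the jaws, z up. Bed: two flat ways, 90 mm wide over all with a 40 mm slot between, 90 mm above the bench, x = -50 to +60 mm. Jaws 90 mm wide, 25 mm above the bed (top z = 115 mm); fixed jaw's face at x = +60 mm.
- jaw: Moving jaw with a steel face plate, pushed out of the sliding carriage by the screw. Origin in the middle of its clamping face at bed height; axes as the vise's; the work lies towards +x. Behind it: jaw block to x = -38 mm, low carriage with post and lever at -57 to -79 mm, bearing plate at -96 to -106 mm, crank arm at -112 to -122 mm, crank grip at -123 to -179 mm.
- carriage (a joint): Travel in m, 0 to 0.09, growing towards the fixed jaw, of the carriage that carries jaw, post, lever and crank. The gap between the jaws is 0.105 minus this value (minus 0.8 mm per rad of the crank). With the lever squeezed home it slides with 3 to 4 N; with it released the half-nut bites the rack under it, and only the crank moves the jaw.
- squeeze_point (a point): Point on the carriage, 68 mm behind the jaw's face, 145 mm above the bench, where post and lever are to be pinched together: midway between the outer faces of the black post (16 mm towards the vise's +y) and the squeezed red lever (16 mm towards -y; 30 mm at rest, 34 mm at its top). Both 22 mm wide along x, 8 mm thick, upright, clear from 105 up to 163 mm above the bench. Axes as the vise's.
- lever (a joint): Angle of the red release lever in rad: -0.06 to 0 at rest (leaning out towards -y, half-nut engaged), 0.22 squeezed upright to its stop, with 16 mm left between lever and post (32 mm over both). A spring of 12 N at rest to 15 N squeezed, felt at the squeeze point, returns it. The same pinch that squeezes it can slide the jaw.
- crank (a joint): Crank angle in rad: 0 = arm level towards the vise's +y, pi/2 = up; grows as the screw tightens (clockwise from the crank's end: +y, up, -y). Starts at -0.5 to 0.8. Screw axis: along the vise's x at y = 0, 68 mm above the bench. One turn is 5 mm of jaw; 80 N on the work comes within half a turn of snug. 4.5 N at the grip turns it free, 6 to 10 N when tight; it stays where left.
- grip_centre (a point): Centre of the crank's black round grip: 16 mm in diameter, 56 mm long along the vise's x, free to spin on its pin, 45 mm from the screw's axis and 151 mm behind the moving jaw's face. The crank arm (10 mm thick) is 29 mm from it towards the vise.
- module_centre (a point): Centre (half-way up) of the module to clamp: aluminium block 40 mm (its x) by 54 mm (its y, long sides) by 38 mm high, 160 g or so, its upper face a gold board with small black and amber chips. Its z axis points up. It stands on the blue mat.
- mat: Blue antistatic mat, 340 by 170 mm, 3 mm thick, fixed to the bench; origin under its middle. Three modules of the same size stand on it.
- module_black: Another module, same size, black with a grey lid; leave it. Origin at its underside.
- module_plain: Another module, same size, aluminium with a plain steel lid and a small blue patch; leave it. Origin at its underside.
- screwdriver: Small screwdriver lying on the bench, 150 mm; leave it.
- tweezers: Steel tweezers lying on the bench, 122 mm; leave them.
- solvent: Clear bottle with red cap, 52 mm in diameter, 110 mm high; leave it.
- dish: Round closed glass dish, 60 mm in diameter, 16 mm high; leave it.
- sample_box: Clear plastic box, 75 by 55 by 28 mm; leave it.

How it is judged:
On the way, in this order (a step that is already met when the one before it is completed fails the run):
1. the gold-faced module stands on the bed between the jaws, long sides to them, and is let go (z of module_centre in the frame of vise between 0.105 and 0.113 m and y of module_centre in the frame of vise between -0.018 and 0.018 m and x of module_centre in the frame of jaw above 0.015 m and x of module_centre in the frame of vise below 0.045 m and angle between module_centre's own z axis and vertical below 0.08 rad and angle between the x axis of module_centre and the x axis of vise, either way round below 0.25 rad and contact force between the fingers and module below 0.1 N), for 0.2 s.
2. the release lever is squeezed (value of joint lever above 0.15 rad), for 0.1 s.
3. with the lever squeezed, the jaw is slid up until the module is snug (within 3.5 mm) between both jaws (z of module_centre in the frame of vise between 0.105 and 0.113 m and y of module_centre in the frame of vise between -0.018 and 0.018 m and x of module_centre in the frame of jaw between 0.015 and 0.0235 m and x of module_centre in the frame of vise between 0.0365 and 0.045 m and angle between module_centre's own z axis and vertical below 0.08 rad and value of joint lever above 0.15 rad), for 0.1 s.
4. the lever is let spring back, the module still snug (z of module_centre in the frame of vise between 0.105 and 0.113 m and y of module_centre in the frame of vise between -0.018 and 0.018 m and x of module_centre in the frame of jaw between 0.015 and 0.0235 m and x of module_centre in the frame of vise between 0.0365 and 0.045 m and angle between module_centre's own z axis and vertical below 0.08 rad and value of joint lever below 0.03 rad), for 0.2 s.
5. the crank is turned until the jaws press the module with more than 80 N (all of step 4 and contact force between jaw and module above 80 N), for 0.2 s.
At the end, for the whole second after the job is handed in: The gold module stands on the bed (4 mm, upright within 0.08 rad), square to the jaws (0.05 rad), centre within 18 mm of the middle of their width; the jaws press it with over 80 N; lever back (below 0.03 rad); all still (all of step 5 and angle between the x axis of module_centre and the x axis of vise, either way round below 0.05 rad and linear speed of module below 0.01 m/s and velocity of joint crank below 0.1 rad/s); the robot touches nothing.
It fails at once if one of the other modules is moved by more than 30 mm (distance of any of module_black, module_plain from where it was at the start of the episode above 0.03 m).
It fails at once if one of the other things on the bench is moved by more than 30 mm (distance of any of screwdriver, tweezers, solvent, dish, sample_box from where it was at the start of the episode above 0.03 m).
It fails at once if the gold-faced module is tipped over (angle between module_centre's own z axis and vertical above 0.7 rad).
It also fails if it takes over 69 s, if anything falls off the work surface, if the arm or the gripper's body presses on something with over 40 N, if the wrist force passes 120 N, or if a joint passes its speed limit or range.

## Working session

There is one attempt and no reset: what is moved stays moved. The work goes in short steps, Python scripts to look and compute and a tool call to move; the robot and the scene stay as the last step left them, time stands still between calls to the robot, and variables do not carry over. Pictures are saved under pics/ and viewed, at most 10 in all, crops included, and the job is handed in when it is done.

Besides the shell and the picture viewer there is one more tool, called after "Emit:" as name(argument=value, ...), one argument or row to a line, values as JSON. apply_moves: Moves the arm, as the interface text tells. Its arguments: {"type":"object","properties":{"plan":{"type":"array"}},"required":["plan"]}

```bash
mkdir -p pics; ls; python3 - <<'E'
from workcell import *
import cv2
s=sense();print(s['time'],s['ee_pos'],s['ee_rot'],s['finger_gap'])
for n in('top','side'):
    cv2.imwrite(f'pics/{n}0.png',capture(n)); p=camera_params(n); print(n,p)
E
```

```text
pics
0.0 [0.13167394 0.50779567 0.23073118] [-1.47478302e-04  1.26573373e-01  9.91957046e-01 -6.14615458e-04] 0.0853099957175189
top {'fx': 493.28118498860044, 'fy': 493.28118498860044, 'cx': 275.155920665981, 'cy': 206.9609768515911, 'D': array([-0.03808759,  0.        ,  0.        ,  0.        ,  0.        ]), 'R': array([[ 0.02847952, -0.99944063, -0.01753112],
       [-0.99827354, -0.02753621, -0.05188153],
       [ 0.05136977,  0.01897841, -0.99849936]]), 't': array([-0.070113  ,  0.5804841 ,  1.29536952])}
side {'fx': 496.1090102280651, 'fy': 496.1090102280651, 'cx': 283.2673844138, 'cy': 205.93027344743163, 'D': array([-0.13402961,  0.        ,  0.        ,  0.        ,  0.        ]), 'R': array([[-0.81767448, -0.57536987,  0.0189199 ],
       [-0.43669442,  0.59851382, -0.67162429],
       [ 0.37510856, -0.55743226, -0.74065029]]), 't': array([0.46003074, 0.37505929, 0.94417181])}
```

View pics/top0.png

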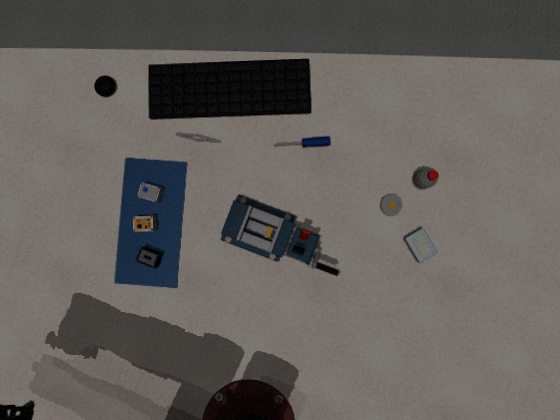

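View pics/side0.png

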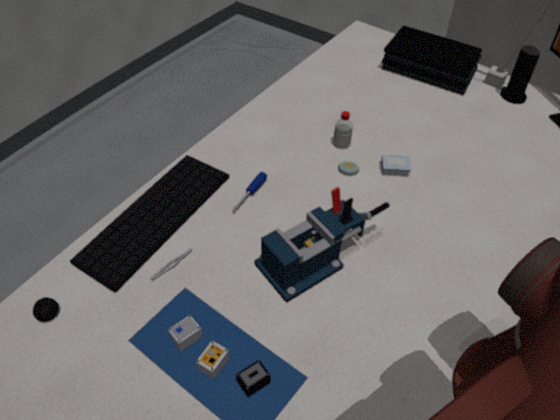

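The top view shows the mat at left with the gold module at about (144,224). The vise is at about (265,230), with its fixed jaw at left (245,215) and its crank grip at (327,268). I'll enlarge both areas.

```bash
python3 - <<'E'
import cv2,numpy as np
a=cv2.imread('pics/top0.png'); s=cv2.imread('pics/side0.png')
f=lambda im,x,y,w,h,k:cv2.convertScaleAbs(cv2.resize(im[y:y+h,x:x+w],None,fx=k,fy=k,interpolation=cv2.INTER_CUBIC),alpha=1.6)
A=f(a,210,180,140,105,5)   # 700x525
cv2.imwrite('pics/c1.png',A)
B=f(a,125,170,50,105,5.7)  
C=f(s,250,170,150,130,3.4)
h=max(B.shape[0],C.shape[0]);pad=lambda i:cv2.copyMakeBorder(i,0,h-i.shape[0],0,0,0)
cv2.imwrite('pics/c2.png',np.hstack([pad(B),pad(C)]))
E
```

```text
(no output)
```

View pics/c1.png

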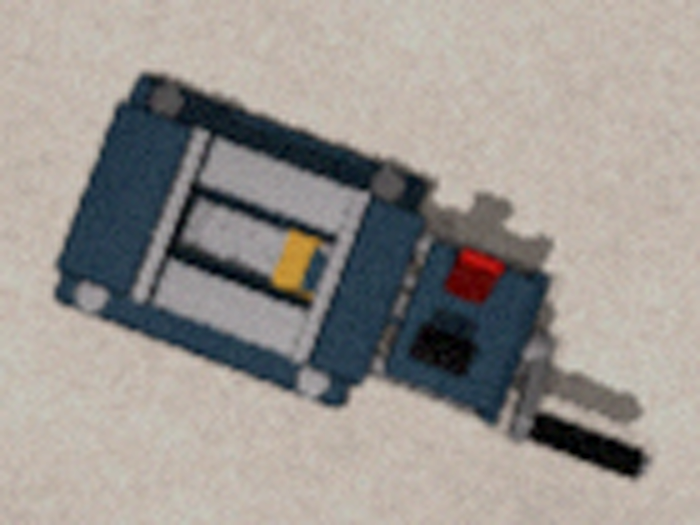

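View pics/c2.png

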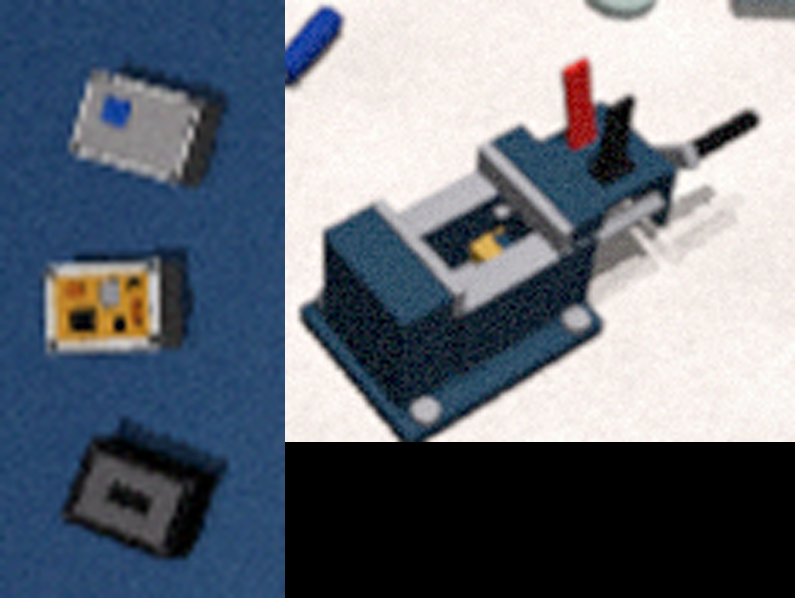

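The crops show these points:
- **Fixed jaw:** face plate edge at c1 (210,132)-(152,302).
- **Moving jaw:** face edge at (355,193)-(297,358).
- **Lever and post:** red lever around (483,262), black post around (450,330).
- **Crank grip:** (530,425)-(643,462), on the +y side.
- **Gold module top corners (c2):** (45,263), (158,258), (163,345), (50,352).

```bash
cat > h.py <<'E'
from workcell import *
import numpy as np,cv2
from scipy.optimize import least_squares
def proj(n,X,p=None):
    p=p or camera_params(n); K=np.array([[p['fx'],0,p['cx']],[0,p['fy'],p['cy']],[0,0,1]])
    return cv2.projectPoints(np.atleast_2d(np.asarray(X,float)),cv2.Rodrigues(p['R'])[0],p['t'],K,p['D'])[0][:,0]
def ray(n,uv,z,p=None):
    p=p or camera_params(n); K=np.array([[p['fx'],0,p['cx']],[0,p['fy'],p['cy']],[0,0,1]])
    o=[]
    for u,zz in zip(np.atleast_2d(np.asarray(uv,float)),np.broadcast_to(z,len(np.atleast_2d(uv)))):
        x=cv2.undistortPoints(u.reshape(1,1,2),K,p['D'])[0,0]; d=p['R'].T@np.r_[x,1]; c=-p['R'].T@p['t']
        o.append(c+d*(zz-c[2])/d[2])
    return np.array(o)
def W(pose,P): # planar pose x,y,yaw
    c,s=np.cos(pose[2]),np.sin(pose[2]); P=np.atleast_2d(P)
    return np.c_[pose[0]+c*P[:,0]-s*P[:,1],pose[1]+s*P[:,0]+c*P[:,1],P[:,2]]
E
python3 - <<'E'
from h import *
c1=lambda L:np.array(L)/5+[210,180]; c2=lambda L:np.array(L)/5.7+[125,170]
f=ray('top',c1([[210,132],[152,302]]),.115); m=ray('top',c1([[355,193],[297,358]]),.115)
print('fixed',f.round(4),'len',np.linalg.norm(f[0]-f[1])); print('mov',m.round(4),np.linalg.norm(m[0]-m[1]))
def res(q): # x,y,yaw,jawx
    A=W(q,[[.06,-.045,.115],[.06,.045,.115],[q[3],-.045,.115],[q[3],.045,.115]])
    return (proj('top',A)-c1([[210,132],[152,302],[355,193],[297,358]])).ravel()
r=least_squares(res,[.45,0.02,1.17,-.01]);print('vise',r.x.round(4),'res',r.fun.round(1))
v=r.x
print('post/lever tops pred',((proj('top',W(v,[[v[3]-.068,.012,.163],[v[3]-.068,-.03,.163]]))-[210,180])*5).round())
for a in(-.5,0,.4,.8):
  z=.068+.045*np.sin(a);y=.045*np.cos(a)
  P=W(v,[[v[3]-.123,y,z],[v[3]-.179,y,z]])
  print(a,((proj('top',P)-[210,180])*5).round().tolist(),((proj('side',P)-[250,170])*3.4+[285,0]).round().tolist())
g=ray('top',c2([[45,263],[158,258],[163,345],[50,352]]),.041);print('gold',g.round(4),g.mean(0).round(4))
d=(g[1]-g[0]+g[2]-g[3])/2; print('long',np.linalg.norm(d),'yaw',np.degrees(np.arctan2(d[1],d[0])))
e=(g[3]-g[0]+g[2]-g[1])/2; print('short',np.linalg.norm(e),np.degrees(np.arctan2(e[1],e[0])))
E
```

```text
fixed [[0.5769 0.0011 0.115 ]
 [0.4928 0.027  0.115 ]] len 0.08792306242528505
mov [[ 0.5489 -0.0708  0.115 ]
 [ 0.4676 -0.0448  0.115 ]] 0.0854028089522279
vise [ 0.5146 -0.0425  1.2451 -0.0166] res [ 0.5  0.2 -0.8  0.7  0.7 -1.2 -0.4  0.4]
post/lever tops pred [[452. 348.]
 [483. 264.]]
-0.5 [[527.0, 428.0], [629.0, 466.0]] [[688.0, 206.0], [746.0, 170.0]]
0 [[526.0, 441.0], [630.0, 479.0]] [[698.0, 191.0], [756.0, 155.0]]
0.4 [[530.0, 437.0], [636.0, 476.0]] [[698.0, 171.0], [757.0, 135.0]]
0.8 [[539.0, 419.0], [646.0, 459.0]] [[691.0, 147.0], [751.0, 112.0]]
gold [[0.5465 0.3177 0.041 ]
 [0.5503 0.2654 0.041 ]
 [0.5105 0.2614 0.041 ]
 [0.5057 0.3136 0.041 ]] [0.5282 0.2895 0.041 ]
long 0.05244885393875606 yaw -85.33880859417955
short 0.04048384500588782 -174.32192104753025
```

```bash
cat >> h.py <<'E'
from scipy.spatial.transform import Rotation as Ro
def go(P,yawy):
    "shift in tool axes (mm) and roll (deg) to bring TCP to P with tool y at yaw yawy (deg)"
    s=sense(); R=Ro.from_quat(np.roll(s['ee_rot'],-1)).as_matrix()
    y0=np.degrees(np.arctan2(R[1,1],R[0,1]))
    print('at',s['ee_pos'].round(4),'yawy',round(y0,2),'gap',round(s['finger_gap'],4),'F',s['ft_force'].round(1),'t',round(s['time'],2),'tilt',R[:,2].round(3))
    print('shift',(R.T@(np.array(P)-s['ee_pos'])*1000).round(1),'roll',round(-((yawy-y0+180)%360-180),1))
E
python3 -c "
from h import *
go([.528,.2895,.15],95.2)"
```

```text
at [0.1317 0.5078 0.2308] yawy 75.46 gap 0.0851 F [-0.3 -0.7 -0. ] t 0.1 tilt [-0.    -0.001 -1.   ]
shift [-438.5 -111.7   80.9] roll -19.7
```

Emit:
apply_moves(
  plan=[
    [[1,-100,-25,10,-5],[1,-438,-112,40,-20],[1,-438,-112,60,-20],[1,-438,-112,81,-20],[1,-438,-112,81,-20],[1,-438,-112,81,-20],[1,-438,-112,81,-20],[1,-438,-112,81,-20],[1,-438,-112,81,-20],[1,-438,-112,81,-20],[1,-438,-112,81,-20],[1,-438,-112,81,-20],[1,-438,-112,81,-20],[1,-438,-112,81,-20],[1,-438,-112,81,-20],[1,-438,-112,81,-20],[1,-438,-112,81,-20],[1,-438,-112,81,-20]],
  ],
)

```text
time: 1.6
ee_pos: [0.527, 0.2906, 0.1508]
ee_rot: [0.0, -0.048, 0.999, 0.0]
ft_force: [-0.2, 0.4, 0.4]
finger_gap: 0.0852
finger_force: 0.0
```

```bash
python3 - <<'E'
from h import *
go([.528,.2895,.012],95.2)
P=camera_params('wrist'); im=capture('wrist'); cv2.imwrite('pics/w1.png',im)
import pickle; pickle.dump(P,open('w1.pkl','wb'))
print(proj('wrist',W([.528,.2895,np.radians(5.2)],[[.02,.027,.041],[-.02,.027,.041],[-.02,-.027,.041],[.02,-.027,.041]]),P).round())
E
```

```text
at [0.527  0.2906 0.1508] yawy 95.54 gap 0.0852 F [-0.2  0.4  0.4] t 1.6 tilt [ 0.  0. -1.]
shift [ -0.8  -1.2 138.8] roll 0.3
[[312. 233.]
 [314. 184.]
 [242. 184.]
 [244. 233.]]
```

View pics/w1.png

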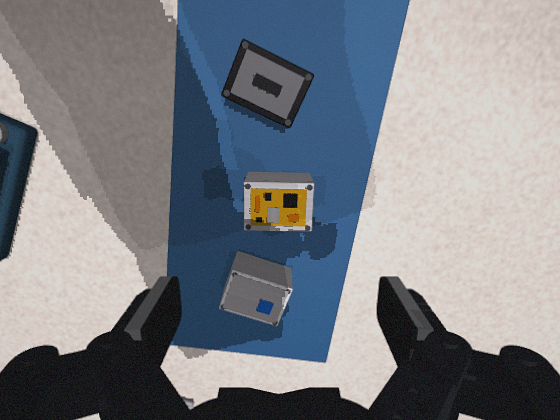

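Observed corners (314,231), (315,184), (243,185), (245,231) match the prediction to 2 px. Lowering to grasp.

Emit:
apply_moves(
  plan=[
    [[1,-1,-1,40,0],[1,-1,-1,80,0],[1,-1,-1,115,0],[1,-1,-1,132,0],[1,-1,-1,139,0],[1,-1,-1,139,0],[0.5,-1,-1,139,0],[0.4,-1,-1,139,0],[0.4,-1,-1,139,0],[0.4,-1,-1,139,0],[0.4,-1,-1,139,0],[0.4,-1,-1,139,0],[0.4,-1,-1,139,0],[0.4,-1,-1,130,0],[0.4,-1,-1,100,0],[0.4,-1,-1,60,0],[0.4,-1,-1,20,0],[0.4,-1,-1,-20,0],[0.4,-1,-1,-60,0],[0.4,-1,-1,-60,0]],
  ],
)

```text
time: 3.32
ee_pos: [0.5323, 0.2904, 0.22]
ee_rot: [0.006, -0.048, 0.999, 0.002]
ft_force: [1.9, 1.5, -2.0]
finger_gap: 0.0529
finger_force: 63.9
```

```bash
python3 - <<'E'
from h import *
v=[.5146,-.0425,1.2451]
P=W(v,[[.037,0,.102]])[0]; print(P)
go(P+[0,0,.1],np.degrees(1.2451)+90)
E
```

```text
[ 0.52643884 -0.00744516  0.102     ]
at [0.5323 0.2904 0.22  ] yawy 95.47 gap 0.0529 F [ 1.9  1.5 -2. ] t 3.32 tilt [ 0.012  0.005 -1.   ]
shift [  34.4 -296.    16.5] roll -65.9
```

Emit:
apply_moves(
  plan=[
    [[0.4,34,-40,0,-7],[0.4,34,-80,0,-14],[0.4,34,-120,0,-21],[0.4,34,-150,0,-28],[0.4,34,-180,0,-35],[0.4,34,-210,0,-42],[0.4,34,-240,0,-49],[0.4,34,-270,0,-56],[0.4,34,-290,0,-63],[0.4,34,-296,0,-66],[0.4,34,-296,10,-66],[0.4,34,-296,16,-66],[0.4,34,-296,16,-66],[0.4,34,-296,16,-66],[0.4,34,-296,16,-66],[0.4,34,-296,16,-66]],
  ],
)

```text
time: 4.65
ee_pos: [0.5232, -0.0083, 0.1945]
ee_rot: [0.0, -0.584, 0.812, -0.0]
ft_force: [0.1, -0.6, -2.2]
finger_gap: 0.0528
finger_force: 64.0
```

```bash
python3 - <<'E'
from h import *
v=[.5146,-.0425,1.2451]
go(W(v,[[.037,0,.102]])[0],np.degrees(1.2451)+90)
P=camera_params('wrist'); im=capture('wrist'); cv2.imwrite('pics/w2.png',im)
import pickle; pickle.dump(P,open('w2.pkl','wb'))
j=-.0166
print(proj('wrist',W(v,[[.06,-.045,.115],[.06,.045,.115],[j,-.045,.115],[j,.045,.115],[j-.068,.012,.163],[j-.068,-.03,.163]]),P).round())
E
```

```text
at [ 0.5232 -0.0083  0.1945] yawy 161.48 gap 0.0528 F [ 0.1 -0.6 -2.2] t 4.65 tilt [ 0.  0. -1.]
shift [-1.9 -2.8 92.5] roll 0.1
[[211. 254.]
 [337. 255.]
 [204. 146.]
 [344. 146.]
 [300.   7.]
 [205.   6.]]
```

View pics/w2.png

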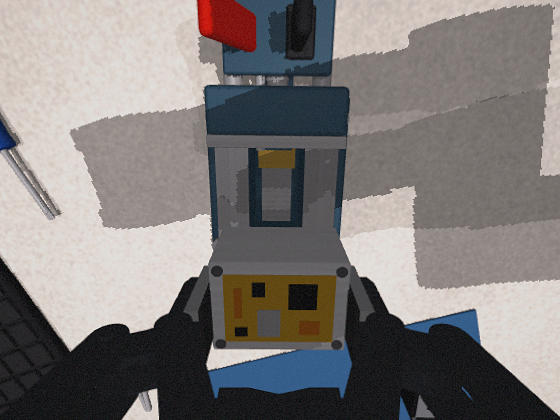

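The jaw plate edge is at (209,149)-(347,148), predicted (204,146)-(344,146), so the vise sits about 2 mm towards its +y and about 1.5 mm towards +x. The module is centred at column 280, on the vise centreline. Lowering.

Emit:
apply_moves(
  plan=[
    [[0.4,1,-0.7,20,0],[0.4,1,-0.7,40,0],[0.4,1,-0.7,58,0],[0.4,1,-0.7,70,0],[0.4,1,-0.7,78,0],[0.4,1,-0.7,84,0],[0.4,1,-0.7,88,0],[0.4,1,-0.7,91,0],[0.4,1,-0.7,93,0],[0.4,1,-0.7,94,0],[0.4,1,-0.7,94,0],[0.4,1,-0.7,94,0]],
  ],
)

```text
time: 5.7
ee_pos: [0.5237, -0.0102, 0.1007]
ee_rot: [0.0, -0.584, 0.812, -0.0]
ft_force: [-0.2, 0.4, -2.1]
finger_gap: 0.0527
finger_force: 63.9
```

Emit:
apply_moves(
  plan=[
    [[0.4,0,0,0.5,0],[0.4,0,0,1,0],[0.4,0,0,1.5,0],[0.4,0,0,2,0],[0.4,0,0,2,0],[0.4,0,0,2,0]],
  ],
)

```text
time: 6.2
ee_pos: [0.5238, -0.0103, 0.1004]
ee_rot: [0.001, -0.584, 0.812, -0.001]
ft_force: [-7.1, 0.4, 22.3]
finger_gap: 0.0533
finger_force: 66.9
```

Emit:
apply_moves(
  plan=[
    [[0.4,0,0,0.5,0],[0.4,0,0,0.5,0],[0.7,0,0,0.5,0],[0.8,0,0,0.5,0],[0.9,0,0,0.5,0],[0.9,0,0,0.5,0],[0.9,0,0,0.5,0],[0.9,0,0,0.5,0],[0.9,0,0,-10,0],[0.9,0,0,-40,0],[0.9,0,0,-80,0],[0.9,0,0,-110,0],[0.9,40,0,-110,0],[0.9,40,0,-110,0],[0.9,40,0,-110,0]],
  ],
)

```text
time: 7.45
ee_pos: [0.5105, -0.0493, 0.2085]
ee_rot: [0.0, -0.583, 0.812, -0.0]
ft_force: [-0.4, 0.2, -0.3]
finger_gap: 0.0768
finger_force: 0.0
```

```bash
python3 - <<'E'
from h import *
v=[.5146,-.0425,1.2451]; v[:2]=W(v,[[.001,.0015,0]])[0][:2]; print(v)
j=-.0166
go(W(v,[[j-.068,0,.126]])[0],np.degrees(1.2451)+90)
P=camera_params('wrist'); im=capture('wrist'); cv2.imwrite('pics/w3.png',im)
import pickle; pickle.dump(P,open('w3.pkl','wb'))
print(proj('wrist',W(v,[[.06,-.045,.115],[.06,.045,.115],[j,-.045,.115],[j,.045,.115],[j-.057,.016,.163],[j-.079,.016,.163],[j-.057,-.034,.163],[j-.079,-.034,.163],[.054,-.027,.128],[.054,.027,.128],[.014,-.027,.128],[.014,.027,.128]]),P).round())
E
```

```text
[np.float64(0.513498826352847), np.float64(-0.04107261897209748), 1.2451]
at [ 0.5105 -0.0493  0.2085] yawy 161.32 gap 0.0768 F [-0.4  0.2 -0.3] t 7.45 tilt [ 0. -0. -1.]
shift [75.8 -0.2 82.5] roll -0.0
[[221. 297.]
 [335. 297.]
 [216. 205.]
 [340. 205.]
 [308. 130.]
 [309.  87.]
 [214. 130.]
 [212.  87.]
 [242. 300.]
 [314. 300.]
 [240. 251.]
 [316. 251.]]
```

View pics/w3.png

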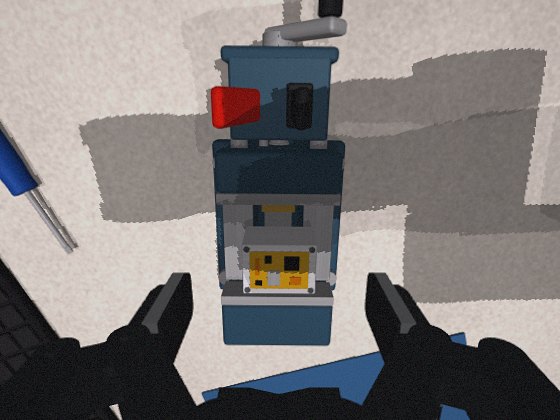

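The module stands centred: top corners at about (243,247)-(317,293). Post outer edge is at 313 (predicted 309) and the lever at 211, so I'll shift about +1 mm in y. Next I go over the lever and down.

Emit:
apply_moves(
  plan=[
    [[1,40,1,0,0],[1,76,1,0,0],[1,76,1,0,0],[1,76,1,0,0],[1,76,1,25,0],[1,76,1,50,0],[1,76,1,70,0],[1,76,1,82,0],[1,76,1,82,0],[1,76,1,82,0]],
  ],
)

```text
time: 8.33
ee_pos: [0.4854, -0.1185, 0.1258]
ee_rot: [-0.0, -0.585, 0.811, 0.001]
ft_force: [0.3, 0.0, 0.8]
finger_gap: 0.0854
finger_force: 0.0
```

Emit:
apply_moves(
  plan=[
    [[0.6,0,0,0,0],[0.4,0,0,0,0],[0.3,0,0,0,0],[0.3,0,0,0,0],[0.3,0,0,0,0],[0.3,0,0,0,0],[0.3,0,0,0,0],[0.3,0,0,0,0]],
  ],
)

```text
time: 9.0
ee_pos: [0.4864, -0.1201, 0.129]
ee_rot: [0.001, -0.584, 0.812, -0.001]
ft_force: [-6.8, 3.2, 23.0]
finger_gap: 0.0309
finger_force: 60.1
```

Emit:
apply_moves(
  plan=[
    [[0.3,0,-1.5,-3,0],[0.3,0,-1.5,-3,0],[0.3,-3,-1.5,-3,0],[0.3,-8,-1.5,-3,0],[0.3,-13,-1.5,-3,0],[0.3,-18,-1.5,-3,0],[0.3,-22,-1.5,-3,0],[0.3,-25,-1.5,-3,0],[0.3,-28,-1.5,-3,0],[0.3,-30,-1.5,-3,0],[0.3,-30,-1.5,-3,0],[0.3,-30,-1.5,-3,0]],
  ],
)

```text
time: 10.0
ee_pos: [0.4963, -0.0911, 0.1291]
ee_rot: [0.0, -0.584, 0.812, 0.001]
ft_force: [-3.4, 4.1, -9.4]
finger_gap: 0.0302
finger_force: 67.6
```

```bash
python3 - <<'E'
from h import *
v=[0.5135,-0.0411,1.2451]
s=sense(); c,q=np.cos(v[2]),np.sin(v[2])
d=s['ee_pos'][:2]-v[:2]; print('tcp in vise',c*d[0]+q*d[1],-q*d[0]+c*d[1],s['ee_pos'][2],'F along vx',c*s['ft_force'][0]+q*s['ft_force'][1],s['ft_force'])
E
```

```text
tcp in vise -0.05289387095823779 0.00023892300532043706 0.12910130928074273 F along vx 2.805514022452048 [-3.36700669  4.09830589 -9.43250953]
```

Emit:
apply_moves(
  plan=[
    [[0.3,-1,0,0,0],[0.3,-2,0,0,0],[0.3,-3,0,0,0],[0.3,-3,0,0,0],[0.3,-3,0,0,0]],
  ],
)

```text
time: 10.42
ee_pos: [0.4971, -0.0892, 0.1291]
ee_rot: [-0.0, -0.584, 0.812, 0.0]
ft_force: [-4.8, -0.2, -10.7]
finger_gap: 0.0307
finger_force: 67.6
```

Emit:
apply_moves(
  plan=[
    [[0.3,-0.5,0,0,0],[0.3,-1,0,0,0],[0.3,-1.5,0,0,0],[0.3,-1.5,0,0,0],[0.3,-1.5,0,0,0]],
  ],
)

```text
time: 10.83
ee_pos: [0.4975, -0.0879, 0.1291]
ee_rot: [-0.0, -0.584, 0.812, 0.0]
ft_force: [-6.3, -1.2, -10.2]
finger_gap: 0.0306
finger_force: 67.5
```

Emit:
apply_moves(
  plan=[
    [[0.3,-0.5,0,0,0],[0.3,-1,0,0,0],[0.3,-1.5,0,0,0],[0.3,-1.5,0,0,0],[0.3,-1.5,0,0,0]],
  ],
)

```text
time: 11.25
ee_pos: [0.498, -0.0865, 0.1291]
ee_rot: [-0.001, -0.584, 0.812, 0.0]
ft_force: [-5.7, -1.5, -10.9]
finger_gap: 0.0305
finger_force: 67.4
```

Emit:
apply_moves(
  plan=[
    [[0.3,-0.5,0,0,0],[0.3,-1,0,0,0],[0.3,-1.5,0,0,0],[0.3,-2,0,0,0],[0.3,-2,0,0,0],[0.3,-2,0,0,0]],
  ],
)

```text
time: 11.75
ee_pos: [0.4982, -0.0858, 0.1291]
ee_rot: [-0.002, -0.584, 0.812, -0.001]
ft_force: [-8.1, -8.1, -9.8]
finger_gap: 0.0301
finger_force: 67.6
```

Emit:
apply_moves(
  plan=[
    [[0.3,-0.5,0,0,0],[0.3,-1,0,0,0],[0.3,-1.5,0,0,0],[0.3,-2,0,0,0],[0.3,-2,0,0,0],[0.3,-2,0,0,0]],
  ],
)

```text
time: 12.25
ee_pos: [0.4983, -0.0858, 0.1291]
ee_rot: [-0.003, -0.583, 0.812, -0.002]
ft_force: [-11.5, -18.8, -9.7]
finger_gap: 0.0305
finger_force: 67.6
```

It's snug: 21 N and no further travel. Releasing the lever and rising.

Emit:
apply_moves(
  plan=[
    [[0.3,1,0,0,0],[0.6,1,0,0,0],[0.9,1,0,0,0],[1,1,0,0,0],[1,1,0,0,0],[1,1,0,0,0],[1,1,0,0,0],[1,3,-2,-20,0],[1,3,-2,-55,0],[1,3,-2,-85,0],[1,10,-2,-85,0],[1,40,-2,-85,0],[1,40,-2,-85,0],[1,40,-2,-85,0]],
  ],
)

```text
time: 13.42
ee_pos: [0.4887, -0.1216, 0.2145]
ee_rot: [0.0, -0.583, 0.812, -0.0]
ft_force: [-0.9, 0.1, -0.5]
finger_gap: 0.0853
finger_force: 0.0
```

```bash
python3 - <<'E'
from h import *
v=[0.5135,-0.0411,1.2451]
j=.0200
P=camera_params('wrist'); im=capture('wrist'); cv2.imwrite('pics/w4.png',im)
for a in (0,.4,.6,.8):
  y,z=.045*np.cos(a),.068+.045*np.sin(a)
  print(a,proj('wrist',W(v,[[j-.123,y,z],[j-.179,y,z]]),P).round().tolist())
a=.7; go(W(v,[[j-.163,.045*np.cos(a),.068+.045*np.sin(a)-.015]])[0],161.34)
E
```

```text
0 [[333.0, 174.0], [337.0, 106.0]]
0.4 [[332.0, 179.0], [336.0, 106.0]]
0.6 [[328.0, 181.0], [332.0, 107.0]]
0.8 [[322.0, 183.0], [325.0, 107.0]]
at [ 0.4888 -0.121   0.2143] yawy 161.4 gap 0.0852 F [-0.1  0.6  0.7] t 13.47 tilt [ 0.  0. -1.]
shift [ 59.4  36.6 132.3] roll 0.1
```

View pics/w4.png

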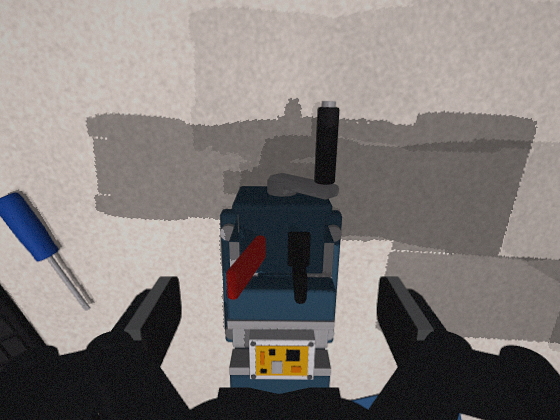

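The grip runs from (326,184) to (328,104), which puts the crank near 0.7 rad. The module is between both jaws and the lever is back out. Going to the grip.

Emit:
apply_moves(
  plan=[
    [[1,30,18,0,0],[1,59,37,0,0],[1,59,37,0,0],[1,59,37,40,0],[1,59,37,80,0],[1,59,37,110,0],[1,59,37,125,0],[1,59,37,130,0],[1,59,37,130,0],[0.5,59,37,130,0],[0.2,59,37,130,0],[0.05,59,37,130,0],[0.05,59,37,130,0],[0.05,59,37,130,0],[0.05,59,37,130,0],[0.05,59,37,130,0],[0.05,59,37,130,0],[0.05,59,37,130,0]],
  ],
)

```text
time: 14.97
ee_pos: [0.4355, -0.1654, 0.0847]
ee_rot: [0.0, -0.584, 0.812, -0.0]
ft_force: [0.3, -0.1, 3.6]
finger_gap: 0.0139
finger_force: 58.4
```

```bash
cat >> h.py <<'E'
def inv():
    v=[0.5135,-0.0411,1.2451]; s=sense(); c,q=np.cos(v[2]),np.sin(v[2]); d=s['ee_pos'][:2]-v[:2]; f=s['ft_force']
    print('vise xyz',(c*d[0]+q*d[1]).round(4),(-q*d[0]+c*d[1]).round(4),s['ee_pos'][2].round(4),'F',(c*f[0]+q*f[1]).round(1),(-q*f[0]+c*f[1]).round(1),f[2].round(1),'gap',s['finger_gap'].round(4),'t',s['time'])
def arc(a0,a1,n,r=45):
    for a in np.linspace(a0,a1,n+1)[1:]: print(round(a,2),'ty',round(r*(np.cos(a)-np.cos(a0)),1),'tz',round(-r*(np.sin(a)-np.sin(a0)),1))
E
python3 -c "
from h import *
inv(); arc(.7,3.1,16)"
```

```text
Traceback (most recent call last):
  File "h.py", line 26, in inv
    print('vise xyz',(c*d[0]+q*d[1]).round(4),(-q*d[0]+c*d[1]).round(4),s['ee_pos'][2].round(4),'F',(c*f[0]+q*f[1]).round(1),(-q*f[0]+c*f[1]).round(1),f[2].round(1),'gap',s['finger_gap'].round(4),'t',s['time'])
                                                                                                                                                                           ^^^^^^^^^^^^^^^^^^^^^
AttributeError: 'float' object has no attribute 'round'
```

```bash
sed -i "s/s\['finger_gap'\].round(4)/s['finger_gap']/" h.py; python3 -c "
from h import *
inv(); arc(.7,3.1,16)"
```

```text
vise xyz -0.1427 0.0341 0.0847 F -0.0 -0.3 3.6 gap 0.013880502555443023 t 14.9667
0.85 ty -4.7 tz -4.8
1.0 ty -10.1 tz -8.9
1.15 ty -16.0 tz -12.1
1.3 ty -22.4 tz -14.4
1.45 ty -29.0 tz -15.7
1.6 ty -35.7 tz -16.0
1.75 ty -42.4 tz -15.3
1.9 ty -49.0 tz -13.6
2.05 ty -55.2 tz -10.9
2.2 ty -60.9 tz -7.4
2.35 ty -66.0 tz -3.0
2.5 ty -70.5 tz 2.1
2.65 ty -74.1 tz 7.7
2.8 ty -76.8 tz 13.9
2.95 ty -78.6 tz 20.4
3.1 ty -79.4 tz 27.1
```

Emit:
apply_moves(
  plan=[
    [[0.05,0,-2.3,-2.5,0],[0.05,0,-4.7,-4.8,0],[0.05,0,-7.3,-7,0],[0.05,0,-10.1,-8.9,0],[0.05,0,-13,-10.6,0],[0.05,0,-16,-12.1,0],[0.05,0,-19.1,-13.4,0],[0.05,0,-22.4,-14.4,0],[0.05,0,-25.7,-15.2,0],[0.05,0,-29,-15.7,0],[0.05,0,-32.3,-16,0],[0.05,0,-35.7,-16,0],[0.05,0,-35.7,-16,0]],
  ],
)

```text
time: 16.05
ee_pos: [0.4673, -0.1768, 0.0997]
ee_rot: [-0.002, -0.584, 0.812, 0.001]
ft_force: [-5.3, -6.8, -10.1]
finger_gap: 0.014
finger_force: 59.2
```

```bash
python3 -c "
from h import *
inv(); arc(1.6,3.1,10)"
```

```text
vise xyz -0.1434 0.0004 0.0997 F -8.1 2.8 -10.1 gap 0.013966231559578626 t 16.05
1.75 ty -6.7 tz 0.7
1.9 ty -13.2 tz 2.4
2.05 ty -19.4 tz 5.0
2.2 ty -25.2 tz 8.6
2.35 ty -30.3 tz 13.0
2.5 ty -34.7 tz 18.0
2.65 ty -38.4 tz 23.7
2.8 ty -41.1 tz 29.9
2.95 ty -42.9 tz 36.4
3.1 ty -43.6 tz 43.1
```

Emit:
apply_moves(
  plan=[
    [[0.05,0.5,-3.3,0.7,0],[0.05,0.5,-6.7,1.2,0],[0.05,0.5,-10,2,0],[0.05,0.5,-13.2,3,0],[0.05,0.5,-16.4,4.1,0],[0.05,0.5,-19.4,5.5,0],[0.05,0.5,-22.4,7.2,0],[0.05,0.5,-25.2,9,0],[0.05,0.5,-27.8,11.2,0],[0.05,0.5,-30.3,13.5,0],[0.05,0.5,-32.6,15.9,0],[0.05,0.5,-34.7,18.5,0],[0.05,0.5,-34.7,18.5,0]],
  ],
)

```text
time: 17.13
ee_pos: [0.5005, -0.189, 0.082]
ee_rot: [-0.002, -0.584, 0.812, 0.0]
ft_force: [-6.5, -7.6, -2.3]
finger_gap: 0.0138
finger_force: 60.0
```

```bash
python3 -c "
from h import *
inv(); arc(2.5,4,10)"
```

```text
vise xyz -0.1443 -0.035 0.082 F -9.3 3.8 -2.3 gap 0.013809975810844323 t 17.1333
2.65 ty -3.6 tz 5.7
2.8 ty -6.3 tz 11.9
2.95 ty -8.1 tz 18.4
3.1 ty -8.9 tz 25.1
3.25 ty -8.7 tz 31.8
3.4 ty -7.5 tz 38.4
3.55 ty -5.2 tz 44.8
3.7 ty -2.1 tz 50.8
3.85 ty 1.9 tz 56.2
4.0 ty 6.6 tz 61.0
```

Emit:
apply_moves(
  plan=[
    [[0.05,0.5,-1.9,2.8,0],[0.05,0.5,-3.6,5.7,0],[0.05,0.5,-5,8.8,0],[0.05,0.5,-6.3,11.9,0],[0.05,0.5,-7.3,15.1,0],[0.05,0.5,-8.1,18.4,0],[0.05,0.5,-8.6,21.7,0],[0.05,0.5,-8.9,25.1,0],[0.05,0.5,-8.9,28.5,0],[0.05,0.5,-8.7,31.8,0],[0.05,0.5,-8.2,35.1,0],[0.05,0.5,-7.5,38.4,0],[0.05,0.5,-7.5,38.4,0]],
  ],
)

```text
time: 18.22
ee_pos: [0.5079, -0.1924, 0.0441]
ee_rot: [-0.002, -0.584, 0.812, -0.001]
ft_force: [-6.5, -8.5, 0.8]
finger_gap: 0.0137
finger_force: 60.3
```

```bash
python3 -c "
from h import *
inv(); arc(3.4,4.3,6)"
```

```text
vise xyz -0.1452 -0.0431 0.0441 F -10.2 3.5 0.8 gap 0.013728201970488877 t 18.2167
3.55 ty 2.2 tz 6.4
3.7 ty 5.3 tz 12.3
3.85 ty 9.3 tz 17.8
4.0 ty 14.1 tz 22.6
4.15 ty 19.5 tz 26.6
4.3 ty 25.5 tz 29.7
```

Emit:
apply_moves(
  plan=[
    [[0.05,0.5,1,3.2,0],[0.05,0.5,2.2,6.4,0],[0.05,0.5,3.6,9.4,0],[0.05,0.5,5.3,12.3,0]],
  ],
)

```text
time: 18.55
ee_pos: [0.5036, -0.1911, 0.0325]
ee_rot: [-0.001, -0.584, 0.812, -0.001]
ft_force: [-5.8, -6.3, 10.7]
finger_gap: 0.0135
finger_force: 61.1
```

```bash
python3 -c "
from h import *
inv(); print(sense()['joint_torque'].round(1))"
```

```text
vise xyz -0.1453 -0.0387 0.0325 F -7.9 3.5 10.7 gap 0.013537676109781417 t 18.55
[  4.5 -55.7  24.6  -0.8   2.6  -0. ]
```

Emit:
apply_moves(
  plan=[
    [[0.05,0.5,1.9,2.8,0],[0.05,0.5,4,5.5,0],[0.05,0.5,6.3,8,0],[0.05,0.5,8.8,10.3,0]],
  ],
)

```text
time: 18.88
ee_pos: [0.4966, -0.1889, 0.0226]
ee_rot: [0.0, -0.584, 0.812, -0.002]
ft_force: [-0.8, -5.2, 10.6]
finger_gap: 0.0139
finger_force: 61.2
```

```bash
python3 -c "
from h import *
inv(); arc(4.0,5.5,15)"
```

```text
vise xyz -0.1454 -0.0312 0.0226 F -5.2 -0.9 10.6 gap 0.013939889587419882 t 18.8833
4.1 ty 3.5 tz 2.8
4.2 ty 7.4 tz 5.2
4.3 ty 11.4 tz 7.2
4.4 ty 15.6 tz 8.8
4.5 ty 19.9 tz 9.9
4.6 ty 24.4 tz 10.7
4.7 ty 28.9 tz 10.9
4.8 ty 33.4 tz 10.8
4.9 ty 37.8 tz 10.2
5.0 ty 42.2 tz 9.1
5.1 ty 46.4 tz 7.6
5.2 ty 50.5 tz 5.7
5.3 ty 54.4 tz 3.4
5.4 ty 58.0 tz 0.7
5.5 ty 61.3 tz -2.3
```

Emit:
apply_moves(
  plan=[
    [[0.05,0.5,3.5,2.8,0],[0.05,0.5,7.4,5.2,0],[0.05,0.5,11.4,7.2,0],[0.05,0.5,15.6,8.8,0],[0.05,0.5,19.9,9.9,0],[0.05,0.5,24.4,10.7,0]],
  ],
)

```text
time: 19.38
ee_pos: [0.4764, -0.1823, 0.0113]
ee_rot: [0.002, -0.584, 0.812, -0.004]
ft_force: [12.6, -7.5, -22.4]
finger_gap: 0.0138
finger_force: 58.6
```

```bash
python3 -c "
from h import *
inv()"
```

```text
vise xyz -0.1456 -0.01 0.0113 F -3.1 -14.3 -22.4 gap 0.0137589218689817 t 19.3833
```

Emit:
apply_moves(
  plan=[
    [[0.05,0.5,1,-2,0],[0.05,0.5,4,-2.2,0],[0.05,0.5,8,-2.2,0],[0.05,0.5,12,-1.8,0]],
  ],
)

```text
time: 19.72
ee_pos: [0.4595, -0.1768, 0.0104]
ee_rot: [-0.001, -0.584, 0.812, 0.001]
ft_force: [2.5, -6.6, -19.5]
finger_gap: 0.0133
finger_force: 63.5
```

```bash
python3 -c "
from h import *
inv()"
```

```text
vise xyz -0.1459 0.0077 0.0104 F -5.4 -4.4 -19.5 gap 0.01332669106721235 t 19.7167
```

Emit:
apply_moves(
  plan=[
    [[0.05,0,4,1,0],[0.05,0,8,0.2,0],[0.05,0,12,-1.2,0],[0.05,0,16,-3.3,0],[0.05,0,19,-5.3,0],[0.05,0,22,-8,0]],
  ],
)

```text
time: 20.22
ee_pos: [0.439, -0.17, 0.0199]
ee_rot: [-0.0, -0.584, 0.812, -0.0]
ft_force: [-1.0, -5.2, -13.3]
finger_gap: 0.0134
finger_force: 64.4
```

```bash
python3 -c "
from h import *
inv()"
```

```text
vise xyz -0.1459 0.0293 0.0199 F -5.2 -0.7 -13.3 gap 0.01337302656868545 t 20.2167
```

Emit:
apply_moves(
  plan=[
    [[0.05,0,-1,1,0],[0.05,0,-1,1,0],[0.4,0,-1,1,0],[0.7,0,-1,1,0],[0.7,0,-1,1,0],[0.7,0,-1,1,0],[0.7,0,-1,1,0],[0.7,5,-1,-10,0],[0.7,5,-1,-40,0],[0.7,5,-1,-80,0],[0.7,5,-1,-120,0],[0.7,5,-1,-160,0],[0.7,5,-1,-200,0],[0.7,-10,-1,-200,0],[0.7,-50,-1,-200,0],[0.7,-50,-1,-200,0],[0.7,-50,-1,-200,0]],
  ],
)

```text
time: 21.63
ee_pos: [0.4564, -0.121, 0.2201]
ee_rot: [0.0, -0.585, 0.811, -0.0]
ft_force: [-0.0, -0.5, 0.2]
finger_gap: 0.0601
finger_force: 0.0
```

```bash
python3 -c "
from h import *
inv(); im=capture('wrist'); s=capture('side')[150:310,240:420]; s=cv2.resize(s,None,fx=1.33,fy=1.33)
import numpy as np
im=np.hstack([im,cv2.copyMakeBorder(s,0,420-s.shape[0],0,0,0)]); print(im.shape); cv2.imwrite('pics/w5.png',im)"
```

```text
vise xyz -0.094 0.0285 0.2201 F -0.5 -0.2 0.2 gap 0.06008124441132344 t 21.6333
(420, 799, 3)
```

View pics/w5.png

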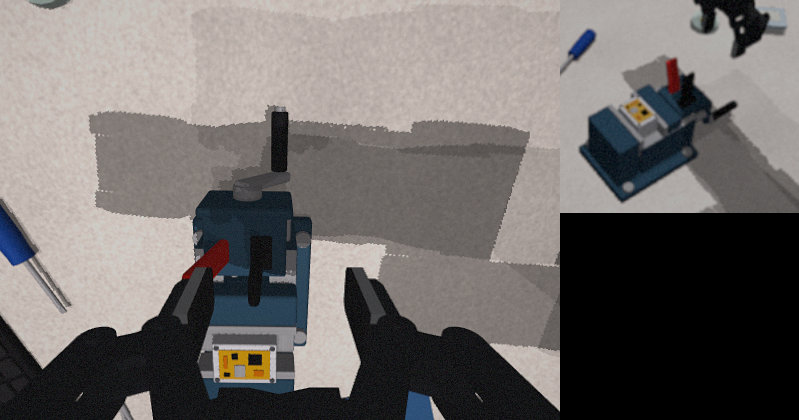

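The module sits square between the jaws (wrist view around (245,363)). The lever is leaning out and the crank has turned about 4.7 rad, with roughly 9 N resistance at the end. The gripper is clear.

```bash
python3 -c "
from workcell import *
print(hand_in())"
```

```text
the job is handed in; nothing more can be done
None
```

The job is handed in, no verdict shown: the gold module stands square in the vise with the lever sprung back and the crank turned about 4.7 rad past snug; the clamp force is inferred from roughly 9 N at the grip, not measured.

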